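Load the sealant warmer and set its thermostat

TASK

Warm a sealant cartridge: take the cartridge that has its long nozzle fitted and lower it gently into the warmer's cradle, lying fully down in both V saddles with its nozzle out through the notched end plate. Then turn the thermostat (the larger, pointed knob) up clockwise until its pointer is lined up with the set clip on the edge of the dial, and let go. Do not move the set clip or the small timer knob, and leave the other things on the bench where they are.

Things in the scene. Friction and masses are not known exactly. Their poses are not given: they have to be found in the camera images.
- warmer: Cartridge warmer, a fixed grey bench unit 230 (its x) x 290 (its y) x 50 mm high; origin at the centre of its underside, z up, yawed up to 0.3 rad. Control panel on the -x half towards the robot: on the flat top (z = 50 mm) the thermostat at x = -55, y = -45 mm and the smaller timer knob (32 mm across, 29 high) at x = -60, y = +80 mm. The cradle lies on the +x half, along y.
- cradle (a point): Where the middle of the tube lies when fully seated: x = 60, y = 0, z = 90 mm of the warmer (axes as the warmer's). The tube lies along y, nozzle to +y, on two 45-degree V saddles 30 mm wide at y = -70 and +70 mm, their tops 87 mm above the bench; 110 mm is free between them for fingers, over a ribbed plate 55 mm above the bench.
- notch (a point): Middle of the notch in the end plate at the cradle's +y end (x = 60, y = 120.5, z = 90 mm of the warmer): 32 mm wide, open at the top, down to the flat top. The other end plate, y = -120.5 mm, is solid. Both are 5 mm thick, about 62 mm wide and rise to 105 mm above the bench, with 236 mm free between them for the 215 mm tube.
- cartridge: The cartridge to warm: white tube 50 mm in diameter and 215 mm long with paper label, lying on the bench, 0.28 to 0.56 kg, and a tapered white nozzle on its front end. Origin on the tube's axis at mid length (25 mm above the bench at the start); its x axis runs along the tube to the nozzle. It rolls about x easily, so only the direction of x matters.
- nozzle_tip (a point): Tip of the nozzle of the cartridge to warm, on the tube's axis 185.5 mm ahead of the cartridge's origin. The nozzle is 18 mm thick at its root, 7 mm at the tip.
- spare_cartridge: A like cartridge without a nozzle (only a 14 mm neck), a bystander; same origin and axes.
- thermostat (a joint): Thermostat angle in rad, 0 (off) to 4.712 (full); grows as the knob is turned clockwise seen from above. At value q the pointer points 2.356 - q rad counter-clockwise (from above) from the warmer's +x. Starts near off. Stays where it is left; needs about 0.05 N m to turn.
- knob_grip (a point): On the thermostat's axis 34 mm above the flat top (84 above the bench), a good height for the finger pads. The black knob is an upright bar 46 x 14 mm, its top 46 mm above the flat top, lying along the pointer's direction, on a disc 48 mm across, 10 high. A 7 mm nose with a white line sticks out low at one end to 36 mm from the axis: the pointer. Large turns take several grasps.
- pointer (a point): Point on the pointer's line 38 mm from the thermostat's axis, 6 mm above the flat top; it turns with the knob.
- set_mark (a point): Inner end of the set clip, a brass tab 15 x 5 mm, 10 mm high, on the dial's edge (39 to 54 mm from the axis). The point is 38 mm from the thermostat's axis at the pointer point's height: when the knob is set, the two coincide. The clip is stiff, marks another angle each time (1.5 to 3.8 rad of the thermostat's scale), and must not be shifted.
- timer_tip (a point): End of the white line on the small timer knob, 15 mm from its axis. Leave it.
- spray_can: Standing can 66 mm across, 190 mm high; origin at the centre of its underside. Bystander. Behind it and at the sides (beyond x = 0.68, beyond y = 0.6 to either side) stand fixed trays, bins, a carton and bench equipment up to 160 mm high.
- jar: Standing jar 56 mm across, 100 mm high; origin at the centre of its underside. Bystander.
- cap: White cup-like cap 66 mm across, 50 mm high; origin at the centre of its underside. Bystander.
- tape_roll: Cardboard-coloured roll lying flat, 84 mm across, 40 mm high; origin at the centre of its underside. Bystander.
- screwdriver: Screwdriver lying on the bench, handle to its -x. Bystander.

How it is judged:
By the outcome, as a careful person would: the job done as asked, in the order asked, and still so for the second after the job is handed in, with the robot touching nothing.
It also fails if it takes over 72 s, if anything falls off the work surface, if the arm or the gripper's body presses on something with over 40 N, if the wrist force passes 120 N, or if a joint passes its speed limit or range.

ROBOT

A 7-joint arm with a two-finger parallel gripper is mounted at the origin on the work surface. World frame = base frame: x ahead of the robot, y to its left, z up, the work surface at z = 0. Lengths are in m, angles in rad, forces in N, time in s.
With the tool pointing down it reaches from about 0.4 to 0.85 m from the base axis. Payload 10.4 kg.
Tool frame: the origin (TCP) lies at the very end of the fingers, on their centre line; the grasp point (between the pads) lies r.grasp_offset behind it (r.grasp_offset is the distance from the TCP to the grasp point, in m); z points along the fingers, y is the direction in which the jaws open and shut (so a half turn about z gives the same grasp; the last joint's range is limited). The gripper opens to 87 mm and grips with 3 to 60 N. Pads are 19 mm wide; open, the fingers measure 117 mm over their backs; the gripper's body (75 mm by 190 mm) begins 51 mm behind the grasp point.
Start: joints at [-1.17, 0.332, -0.065, 1.46, 0.022, 1.35, -0.088], TCP at [0.257, 0.57, 0.223] pointing down, gripper open.
Joint ranges: [-2.6, 2.6], [-0.5, 2.12], [-1.47, 1.34], [0.16, 2.42], [-1.27, 4.41], [0.06, 2.06], [-2.6, 2.6]. Speed limits (rad/s): [2.22, 2.22, 2.79, 2.79, 3.14, 3.14, 3.14].

INTERFACE

Orientations are given as a unit quaternion [x, y, z, w].
In Python, from bench import read_state, cams, job, r gives the robot as it stands. The module is installed in compiled form; this text tells all that it offers.
- The arm moves only by the tool arm_command, never from a script. Its argument "increments" is a list of rows, each an object of numbers: "gripper": the opening in per cent of the stroke, from 0 (shut) to 100 (fully open); "dx", "dy", "dz": the shift along the tool's x, y, z in m; "spin": the turn about the tool's z in degrees. In form: [{"gripper": .., "dx": .., "dy": .., "dz": .., "spin": ..}, ...]. A call has exactly 8 rows; each row shifts and turns the commanded pose from where the row before left it, along the tool's axes as they then stand; what a row does not reach is not made up. A row lasts 1/8 s, in which the tool goes at most 62.5 mm and 10.7 degrees, less where a joint would pass 70% of its speed; a pose out of reach is approached as far as the arm can. A call with a gripper value outside its range is refused whole. The fingers move at their own pace and stop on an object; "grip_force" is the grip in N (left out, the last holds). Time passes only in rows, so rows that do not move let the fingers close, or fill a call up. It gives the time, the measured TCP pose, the force and the opening at its end, in the units of the state.
- read_state(): the state, without advancing time (a new reading comes with each control period).
- cams.camera(name): name is "side" or "top"; returns the picture (384x512x3 uint8, red, green, blue); there is no depth.
- cams.camera_info(name): a dict with "K" (3x3 intrinsics, pixels), "rvec" (rotation vector, rad) and "tvec" (3), from world to camera coordinates, as OpenCV has them. Camera axes: x right, y down, z forward; pixel columns grow to the right and rows downward; lengths in m; the calibration is good to about 2 mm. A picture is of the moment at which its call begins. camera_info takes no time and is no camera call.
- job.close_job(): hands the job in, once; it reports no verdict.
The state is a dict: "time": time; "joint_positions": joint angles; "joint_vel": joint speeds; "joint_torque": joint torques, N m; "ee_pos": TCP position; "eef_rot": TCP orientation; "ft_force": force on the tool from outside, world axes, zero at the start; "torque": the same for the moment, N m; "width": finger opening in m.
Only numpy, scipy, OpenCV 4.12 (cv2) and the standard library are available. Lean on these libraries where they do the work, as an engineer would, in place of code of your own. Each camera call takes 0.05 s, during which the arm holds its last target.

## Working session

There is one attempt and no reset: what is moved stays moved. The work goes in short steps, Python scripts to look and compute and a tool call to move; the robot and the scene stay as the last step left them, time stands still between calls to the robot, and variables do not carry over. Pictures are saved under pics/ and viewed, and the job is handed in when it is done.

Besides the shell and the picture viewer there is one more tool, called after ">>>" as a command line: name --argument value ..., lists and objects as JSON in quotes. arm_command: Moves the arm, as the interface text tells. Its arguments: {"type":"object","properties":{"increments":{"type":"array","items":{"type":"object","properties":{"gripper":{"type":"number"},"dx":{"type":"number"},"dy":{"type":"number"},"dz":{"type":"number"},"spin":{"type":"number"}}}},"grip_force":{"type":"number"}},"required":["increments"]}

```bash
mkdir -p pics; python3 - <<'E'
from bench import read_state, cams, job, r
import cv2
s=read_state(); print({k:s[k] for k in('time','ee_pos','eef_rot','width','ft_force')}, r.grasp_offset)
for n in('side','top'):
    im=cams.camera(n); cv2.imwrite(f'pics/{n}0.png',cv2.resize(im[:,:,::-1],(800,600),interpolation=cv2.INTER_CUBIC)); cv2.imwrite(f'pics/raw_{n}0.png',im[:,:,::-1]); print(n,cams.camera_info(n))
E
```

```text
{'time': 0.0, 'ee_pos': array([0.2568649 , 0.56934273, 0.22174858]), 'eef_rot': array([ 2.10316494e-01,  9.77633089e-01, -7.07371014e-04, -1.22444595e-04]), 'width': 0.08706391858136234, 'ft_force': array([0.83458539, 0.61285584, 0.42224844])} 0.0187
side {'K': array([[456.98747241,   0.        , 255.21497207],
       [  0.        , 456.98747241, 189.64319398],
       [  0.        ,   0.        ,   1.        ]]), 'rvec': array([ 2.28478402, -0.15948907,  0.0628018 ]), 'tvec': array([-0.58146752,  0.12559082,  1.46823576])}
top {'K': array([[430.60424798,   0.        , 253.70566439],
       [  0.        , 430.60424798, 186.70381522],
       [  0.        ,   0.        ,   1.        ]]), 'rvec': array([ 2.20302604, -2.19830271,  0.05313273]), 'tvec': array([0.01098869, 0.58304065, 1.21511788])}
```

View pics/side0.png

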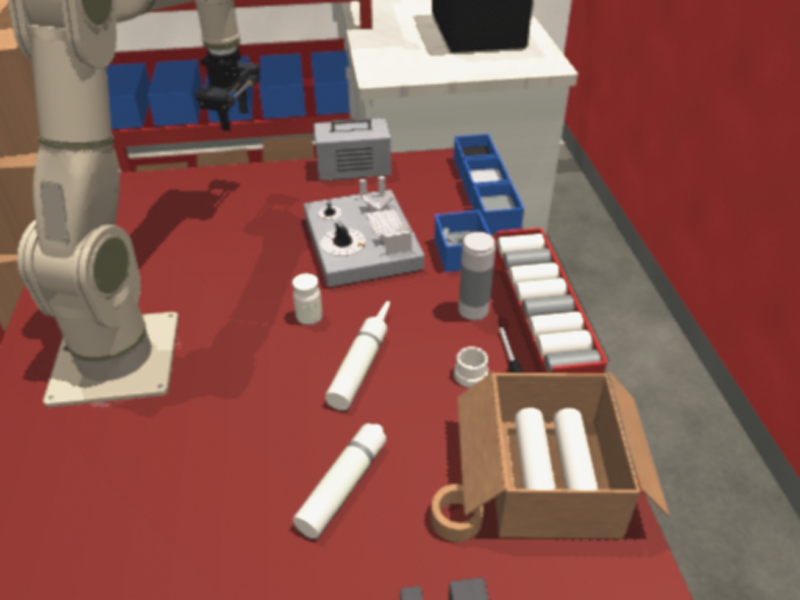

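View pics/top0.png

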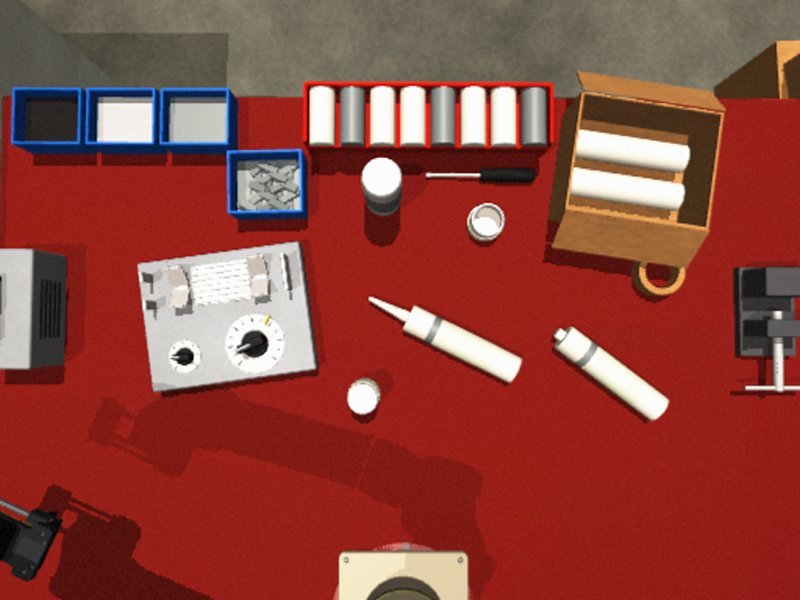

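Both views show the nozzle cartridge near top (465,340), warmer near (228,316), thermostat at (255,344), clip at (268,320). I'll zoom in.

```bash
cat > h.py <<'E'
import numpy as np, cv2
from bench import read_state, cams, job, r
def P(n):
    c=cams.camera_info(n); R=cv2.Rodrigues(c['rvec'])[0]; return c['K'],R,c['tvec']
def ray(n,u,v,z):
    K,R,t=P(n); d=R.T@np.linalg.solve(K,[u,v,1]); C=-R.T@t
    return C+d*(z-C[2])/d[2]
def proj(n,p):
    c=cams.camera_info(n); return cv2.projectPoints(np.atleast_2d(np.float64(p)),c['rvec'],c['tvec'],c['K'],None)[0][:,0]
def crop(n,im,x0,y0,w,h,s,fn,pts=None):
    o=cv2.resize(im[y0:y0+h,x0:x0+w],None,fx=s,fy=s,interpolation=cv2.INTER_CUBIC)
    if pts is not None:
        for u,v in proj(n,pts): cv2.circle(o,(int((u-x0+.5)*s),int((v-y0+.5)*s)),2,(255,0,255),-1)
    cv2.imwrite(fn,o)
E
python3 - <<'E'
from h import *
t=cv2.imread('pics/raw_top0.png'); crop('top',t,80,145,130,110,6,'pics/w0.png'); crop('top',t,225,180,120,75,6,'pics/c0.png')
E
```

```text
(no output)
```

View pics/w0.png

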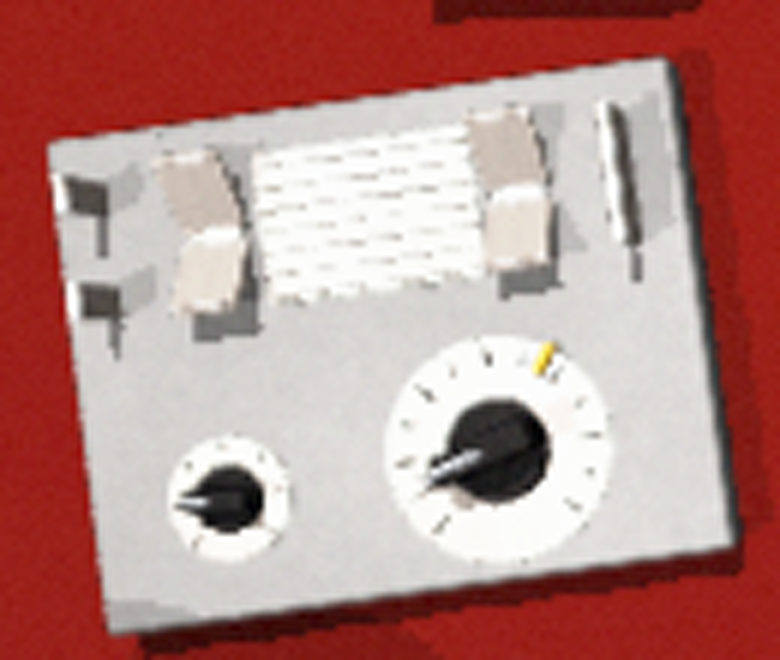

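View pics/c0.png

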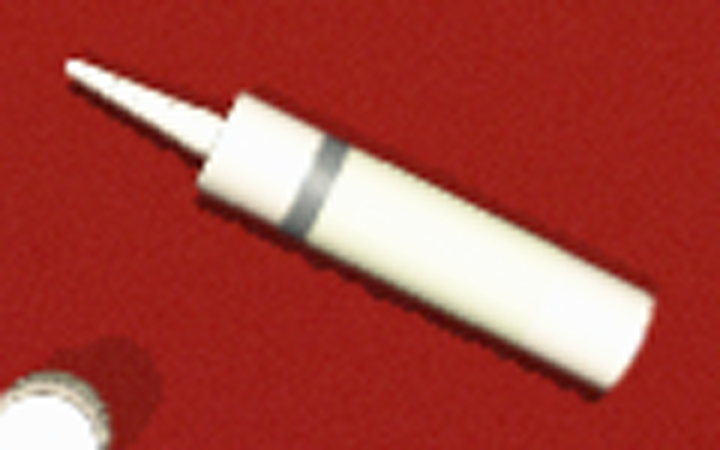

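```bash
cat > m1.py <<'E'
from h import *
def px(p,x0,y0,s=6): return (x0+(p[0]+.5)/s-.5, y0+(p[1]+.5)/s-.5)
W=np.array([ray('top',*px(p,80,145),.05)[:2] for p in [(48,143),(672,60),(737,545),(108,632)]])
M=np.array([(.115,.145),(.115,-.145),(-.115,-.145),(-.115,.145)])
c=W.mean(0); A=W-c; th=np.arctan2((M[:,0]*A[:,1]-M[:,1]*A[:,0]).sum(),(M*A).sum())
Rw=np.array([[np.cos(th),-np.sin(th)],[np.sin(th),np.cos(th)]])
def w2(x,y,z): return np.r_[c+Rw@[x,y],z]
if __name__=='__main__':
    print('warmer',c,th,'resid mm',(A-M@Rw.T)*1e3)
    T=w2(-.055,-.045,.05); print('thermostat',T,'cradle',w2(.06,0,.09),'notch',w2(.06,.1205,.09))
    for nm,p,z in [('clip mid',(544,360),.06),('clip out',(549,343),.06),('clip in',(541,374),.06),('ptr tip',(424,492),.056),('ptr in',(480,457),.06)]:
        q=ray('top',*px(p,80,145),z); d=Rw.T@(q-T)[:2]; print(nm,q,np.hypot(*d),'q=',(2.356-np.arctan2(d[1],d[0]))%(2*np.pi))
    C=[ray('top',*px(p,225,180),.025) for p in [(68,67),(221,140),(631,345)]]
    for q in C: print(q)
    tip,f,b=C; print(np.hypot(*(tip-b)[:2]),np.hypot(*(f-b)[:2]),'yaw',np.arctan2(*(tip-b)[[1,0]]),np.arctan2(*(f-b)[[1,0]]),'mid',(f+b)/2)
    t=cv2.imread('pics/raw_top0.png'); s=cv2.imread('pics/raw_side0.png')
    pts=[w2(*p) for p in [(.115,.145,.05),(.115,-.145,.05),(-.115,-.145,.05),(-.115,.145,.05),(.06,.07,.062),(.06,-.07,.062),(-.055,-.045,.096),(-.06,.08,.079),(.06,-.1205,.105)]]+[C[0],C[1],C[2]]
    crop('top',t,80,145,130,110,6,'pics/w1.png',pts); crop('side',s,185,100,100,170,4,'pics/s1.png',pts)
E
python3 m1.py
```

```text
warmer [0.53870744 0.31267552] 0.1385400336157441 resid mm [[-1.58769886  0.01399509]
 [-2.46863799 -0.07659751]
 [ 2.0797796   0.00443852]
 [ 1.97655725  0.0581639 ]]
thermostat [0.49044879 0.26051132 0.05      ] cradle [0.59813256 0.32096135 0.09      ] notch [0.58149183 0.4403068  0.09      ]
clip mid [0.53144693 0.24061962 0.06      ] 0.04556893555617933 q= 2.946265916449712
clip out [0.53919831 0.2384237  0.06      ] 0.053519890938356275 q= 2.9199556743391737
clip in [0.52506799 0.24191794 0.06      ] 0.03929634812732754 q= 2.9874120130861654
ptr tip [0.47115525 0.29546086 0.056     ] 0.03992130833900388 q= 0.4193357985335482
ptr in [0.48727615 0.26925618 0.06      ] 0.009302590602302197 q= 0.5757111756460485
[0.57093577 0.06246948 0.025     ]
[ 0.53676949 -0.00955226  0.025     ]
[ 0.44118471 -0.20179115  0.025     ]
0.29439602353476024 0.214691032555108 yaw 1.1143773562736206 1.109376158044987 mid [ 0.4889771 -0.1056717  0.025    ]
```

```bash
sleep 1
```

```text
(no output)
```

View pics/s1.png

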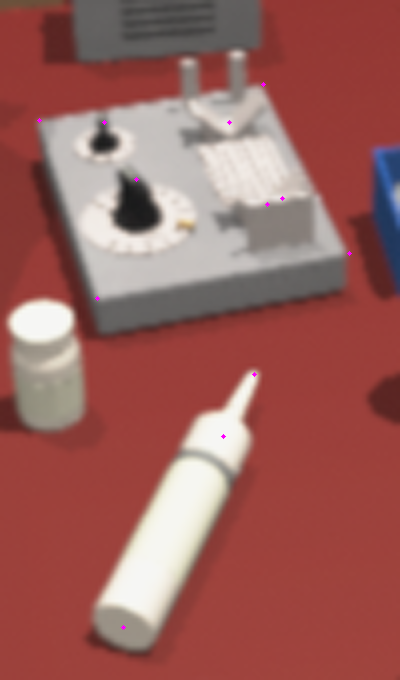

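View pics/w1.png

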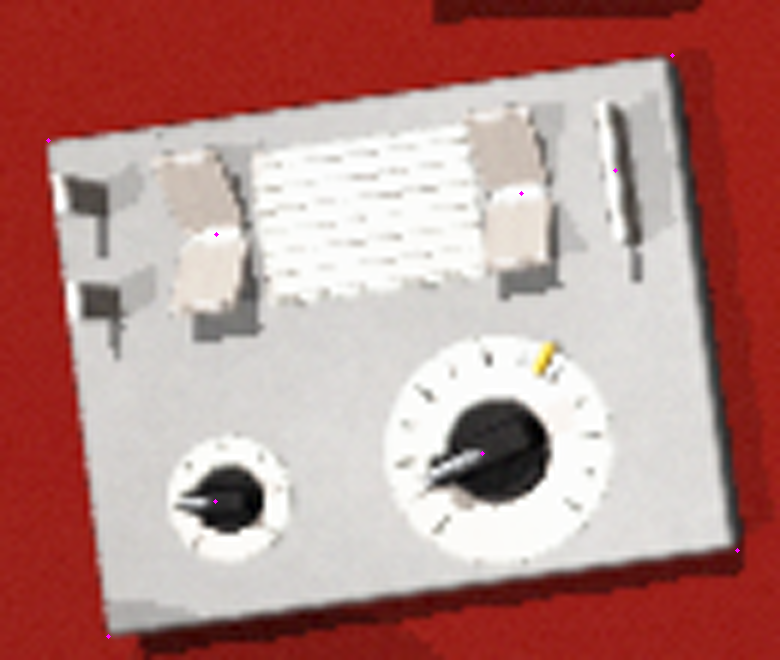

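```bash
cat > plan.py <<'E'
from h import *
from scipy.spatial.transform import Rotation as Ro
def yawy():  # world angle (deg) of tool y
    m=Ro.from_quat(read_state()['eef_rot']).as_matrix(); return np.degrees(np.arctan2(m[1,1],m[0,1])),m
def rows(targets):
    """targets: list of (x,y,z,yawy_deg) per row"""
    s=read_state(); p=s['ee_pos'].copy(); a,m=yawy(); print('at',p.round(4),'yawy',round(a,2),'tilt',np.degrees(np.arccos(-m[2,2])).round(2),'w',round(s['width'],4),'t',s['time'])
    for t in targets:
        D=np.array(t[:3])-p; y=np.radians(a); Y=np.array([np.cos(y),np.sin(y)]); X=np.array([-np.sin(y),np.cos(y)])
        sp=(a-t[3]+180)%360-180
        print('{"dx":%.4f,"dy":%.4f,"dz":%.4f,"spin":%.2f}'%(D[:2]@X,D[:2]@Y,-D[2],sp)); p=np.array(t[:3]); a=t[3]
def line(wps,ns,):
    s=read_state(); a,_=yawy(); cur=np.r_[s['ee_pos'],a]; out=[]
    for w,n in zip(wps,ns):
        w=np.array(w,float); d=w-cur; d[3]=(d[3]+180)%360-180
        out+= [cur+d*(i+1)/n for i in range(n)]; cur=cur+d
    return out
E
python3 - <<'E'
from plan import *
rows(line([(.50,.25,.21,20),(.489,-.106,.16,-26.4)],[8,8]))
for nm,(u,v),z in [('jar',(363,397),.1),('can',(382,178),.19),('cap',(486,221),.05)]: print(nm,ray('top',u/1.5625,v/1.5625,z))
E
```

```text
at [0.2569 0.5694 0.2219] yawy 65.72 tilt 0.07 w 0.0872 t 0.1
{"dx":-0.0441,"dy":-0.0239,"dz":0.0015,"spin":5.71}
{"dx":-0.0463,"dy":-0.0194,"dz":0.0015,"spin":5.71}
{"dx":-0.0480,"dy":-0.0147,"dz":0.0015,"spin":5.71}
{"dx":-0.0492,"dy":-0.0098,"dz":0.0015,"spin":5.71}
{"dx":-0.0499,"dy":-0.0049,"dz":0.0015,"spin":5.71}
{"dx":-0.0502,"dy":0.0001,"dz":0.0015,"spin":5.71}
{"dx":-0.0499,"dy":0.0051,"dz":0.0015,"spin":5.71}
{"dx":-0.0492,"dy":0.0101,"dz":0.0015,"spin":5.71}
{"dx":-0.0413,"dy":-0.0165,"dz":0.0063,"spin":5.80}
{"dx":-0.0428,"dy":-0.0122,"dz":0.0062,"spin":5.80}
{"dx":-0.0438,"dy":-0.0079,"dz":0.0063,"spin":5.80}
{"dx":-0.0444,"dy":-0.0034,"dz":0.0063,"spin":5.80}
{"dx":-0.0445,"dy":0.0011,"dz":0.0063,"spin":5.80}
{"dx":-0.0442,"dy":0.0056,"dz":0.0063,"spin":5.80}
{"dx":-0.0434,"dy":0.0100,"dz":0.0062,"spin":5.80}
{"dx":-0.0421,"dy":0.0144,"dz":0.0063,"spin":5.80}
jar [0.40157118 0.06845421 0.1       ]
can [0.75420916 0.03593861 0.19      ]
cap [ 0.7076957  -0.14677872  0.05      ]
```

>>> arm_command --increments '[{"gripper": 100, "dx": -0.044, "dy": -0.024, "dz": 0.0015, "spin": 5.7}, {"gripper": 100, "dx": -0.046, "dy": -0.019, "dz": 0.0015, "spin": 5.7}, {"gripper": 100, "dx": -0.048, "dy": -0.015, "dz": 0.0015, "spin": 5.7}, {"gripper": 100, "dx": -0.049, "dy": -0.01, "dz": 0.0015, "spin": 5.7}, {"gripper": 100, "dx": -0.05, "dy": -0.005, "dz": 0.0015, "spin": 5.7}, {"gripper": 100, "dx": -0.05, "dy": 0, "dz": 0.0015, "spin": 5.7}, {"gripper": 100, "dx": -0.05, "dy": 0.005, "dz": 0.0015, "spin": 5.7}, {"gripper": 100, "dx": -0.049, "dy": 0.01, "dz": 0.0015, "spin": 5.7}]'

```text
time: 1.1
ee_pos: [0.5, 0.2492, 0.2103]
eef_rot: [0.574, 0.819, -0.0, -0.0]
ft_force: [-0.0, 0.9, 0.2]
width: 0.087
```

>>> arm_command --increments '[{"gripper": 100, "dx": -0.0413, "dy": -0.0165, "dz": 0.006, "spin": 5.8}, {"gripper": 100, "dx": -0.043, "dy": -0.012, "dz": 0.006, "spin": 5.8}, {"gripper": 100, "dx": -0.044, "dy": -0.008, "dz": 0.006, "spin": 5.8}, {"gripper": 100, "dx": -0.0445, "dy": -0.0035, "dz": 0.006, "spin": 5.8}, {"gripper": 100, "dx": -0.0445, "dy": 0.001, "dz": 0.006, "spin": 5.8}, {"gripper": 100, "dx": -0.044, "dy": 0.0055, "dz": 0.006, "spin": 5.8}, {"gripper": 100, "dx": -0.0435, "dy": 0.01, "dz": 0.006, "spin": 5.8}, {"gripper": 100, "dx": -0.042, "dy": 0.0145, "dz": 0.006, "spin": 5.8}]'

```text
time: 2.1
ee_pos: [0.4887, -0.1069, 0.1622]
eef_rot: [0.85, 0.526, 0.0, -0.0]
ft_force: [1.0, 0.0, -0.5]
width: 0.0871
```

```bash
python3 - <<'E'
from plan import *
rows(line([(.489,-.1057,.16,-26.4),(.489,-.1057,.009,-26.4)],[2,6]))
E
```

```text
at [ 0.4887 -0.1069  0.1622] yawy -26.47 tilt 0.02 w 0.0871 t 2.1
{"dx":0.0006,"dy":-0.0001,"dz":0.0011,"spin":-0.03}
{"dx":0.0006,"dy":-0.0001,"dz":0.0011,"spin":-0.03}
{"dx":0.0000,"dy":0.0000,"dz":0.0252,"spin":0.00}
{"dx":0.0000,"dy":0.0000,"dz":0.0252,"spin":0.00}
{"dx":0.0000,"dy":0.0000,"dz":0.0252,"spin":0.00}
{"dx":0.0000,"dy":0.0000,"dz":0.0252,"spin":0.00}
{"dx":0.0000,"dy":0.0000,"dz":0.0252,"spin":0.00}
{"dx":0.0000,"dy":0.0000,"dz":0.0252,"spin":0.00}
```

>>> arm_command --increments '[{"gripper": 100, "dx": 0.0012, "dz": 0.03}, {"gripper": 100, "dz": 0.035}, {"gripper": 100, "dz": 0.035}, {"gripper": 100, "dz": 0.03}, {"gripper": 100, "dz": 0.015}, {"gripper": 100, "dz": 0.008}, {"gripper": 100}, {"gripper": 40}]' --grip_force 30

```text
validation failed for argument at $.in...
```

>>> arm_command --increments '[{"gripper": 30}, {"gripper": 30}, {"gripper": 30}, {"gripper": 30}, {"gripper": 30}, {"gripper": 30}, {"gripper": 30}, {"gripper": 30}]'

```text
validation failed for argument at $.in...
```

>>> arm_command --increments '[{"gripper": 100, "dx": 0.0012, "dy": 0, "dz": 0.03, "spin": 0}, {"gripper": 100, "dx": 0, "dy": 0, "dz": 0.035, "spin": 0}, {"gripper": 100, "dx": 0, "dy": 0, "dz": 0.035, "spin": 0}, {"gripper": 100, "dx": 0, "dy": 0, "dz": 0.03, "spin": 0}, {"gripper": 100, "dx": 0, "dy": 0, "dz": 0.015, "spin": 0}, {"gripper": 100, "dx": 0, "dy": 0, "dz": 0.008, "spin": 0}, {"gripper": 100, "dx": 0, "dy": 0, "dz": 0, "spin": 0}, {"gripper": 40, "dx": 0, "dy": 0, "dz": 0, "spin": 0}]' --grip_force 30

```text
time: 3.1
ee_pos: [0.4903, -0.1046, 0.0104]
eef_rot: [0.849, 0.528, 0.001, 0.0]
ft_force: [-0.4, -0.2, -0.4]
width: 0.0825
```

>>> arm_command --increments '[{"gripper": 30, "dx": 0, "dy": 0, "dz": 0, "spin": 0}, {"gripper": 30, "dx": 0, "dy": 0, "dz": 0, "spin": 0}, {"gripper": 30, "dx": 0, "dy": 0, "dz": 0, "spin": 0}, {"gripper": 30, "dx": 0, "dy": 0, "dz": 0, "spin": 0}, {"gripper": 30, "dx": 0, "dy": 0, "dz": 0, "spin": 0}, {"gripper": 30, "dx": 0, "dy": 0, "dz": 0, "spin": 0}, {"gripper": 30, "dx": 0, "dy": 0, "dz": 0, "spin": 0}, {"gripper": 30, "dx": 0, "dy": 0, "dz": 0, "spin": 0}]'

```text
time: 4.1
ee_pos: [0.4898, -0.1045, 0.0096]
eef_rot: [0.849, 0.528, 0.0, 0.0]
ft_force: [1.2, -0.4, 2.3]
width: 0.0493
```

>>> arm_command --increments '[{"gripper": 30, "dx": 0, "dy": 0, "dz": -0.008, "spin": 0}, {"gripper": 30, "dx": 0, "dy": 0, "dz": -0.02, "spin": 0}, {"gripper": 30, "dx": 0, "dy": 0, "dz": -0.03, "spin": 0}, {"gripper": 30, "dx": 0, "dy": 0, "dz": -0.035, "spin": 0}, {"gripper": 30, "dx": 0, "dy": 0, "dz": -0.035, "spin": 0}, {"gripper": 30, "dx": 0, "dy": 0, "dz": -0.035, "spin": 0}, {"gripper": 30, "dx": 0, "dy": 0, "dz": -0.03, "spin": 0}, {"gripper": 30, "dx": 0, "dy": 0, "dz": -0.012, "spin": 0}]'

```text
time: 5.1
ee_pos: [0.4897, -0.1047, 0.2158]
eef_rot: [0.849, 0.528, 0.001, 0.0]
ft_force: [0.0, 0.6, -4.9]
width: 0.0494
```

```bash
python3 - <<'E'
from plan import *
from m1 import w2,th
for n in('side','top'):
    im=cams.camera(n); cv2.imwrite(f'pics/{n}1.png',cv2.resize(im[:,:,::-1],(800,600),interpolation=cv2.INTER_CUBIC)); cv2.imwrite(f'pics/raw_{n}1.png',im[:,:,::-1])
c=w2(.06,0,.16); print(read_state()['ft_force'],np.degrees(th))
rows(line([(c[0],c[1],.2,np.degrees(th))],[12]))
E
```

```text
[-0.01382169  0.33657244 -5.3714033 ] 7.937759219782687
at [ 0.4897 -0.1046  0.2149] yawy -26.28 tilt 0.05 w 0.0495 t 5.2
{"dx":0.0358,"dy":-0.0076,"dz":0.0012,"spin":-2.85}
{"dx":0.0361,"dy":-0.0058,"dz":0.0012,"spin":-2.85}
{"dx":0.0364,"dy":-0.0040,"dz":0.0012,"spin":-2.85}
{"dx":0.0365,"dy":-0.0022,"dz":0.0012,"spin":-2.85}
{"dx":0.0366,"dy":-0.0004,"dz":0.0012,"spin":-2.85}
{"dx":0.0366,"dy":0.0014,"dz":0.0012,"spin":-2.85}
{"dx":0.0364,"dy":0.0033,"dz":0.0012,"spin":-2.85}
{"dx":0.0362,"dy":0.0051,"dz":0.0012,"spin":-2.85}
{"dx":0.0359,"dy":0.0069,"dz":0.0012,"spin":-2.85}
{"dx":0.0356,"dy":0.0087,"dz":0.0012,"spin":-2.85}
{"dx":0.0351,"dy":0.0104,"dz":0.0012,"spin":-2.85}
{"dx":0.0345,"dy":0.0121,"dz":0.0012,"spin":-2.85}
```

View pics/side1.png

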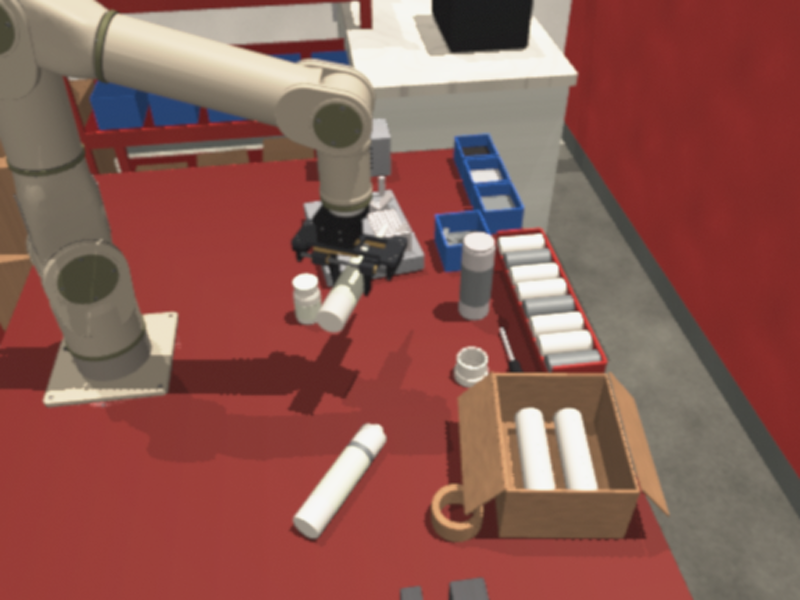

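View pics/top1.png

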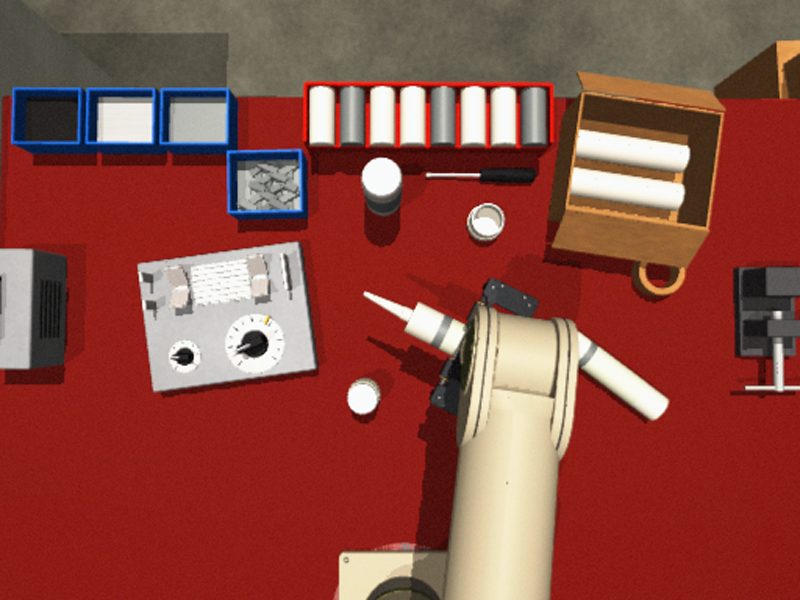

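>>> arm_command --increments '[{"gripper": 30, "dx": 0.02, "dy": -0.004, "dz": 0, "spin": -2.0}, {"gripper": 30, "dx": 0.036, "dy": -0.006, "dz": 0, "spin": -2.85}, {"gripper": 30, "dx": 0.0364, "dy": -0.004, "dz": 0.001, "spin": -2.85}, {"gripper": 30, "dx": 0.0365, "dy": -0.0022, "dz": 0.001, "spin": -2.85}, {"gripper": 30, "dx": 0.0366, "dy": -0.0004, "dz": 0.001, "spin": -2.85}, {"gripper": 30, "dx": 0.0366, "dy": 0.0014, "dz": 0.001, "spin": -2.85}, {"gripper": 30, "dx": 0.0364, "dy": 0.0033, "dz": 0.001, "spin": -2.85}, {"gripper": 30, "dx": 0.0362, "dy": 0.005, "dz": 0.001, "spin": -2.85}]'

```text
time: 6.2
ee_pos: [0.5619, 0.165, 0.2082]
eef_rot: [0.732, 0.681, -0.0, -0.0]
ft_force: [0.0, 0.7, -5.6]
width: 0.0493
```

```bash
python3 - <<'E'
from plan import *
from m1 import w2,th
c=w2(.06,0,.16)
rows(line([(c[0],c[1],.2,np.degrees(th))],[5]))
E
```

```text
at [0.5619 0.165  0.2082] yawy -4.13 tilt 0.01 w 0.0493 t 6.2
{"dx":0.0316,"dy":0.0050,"dz":0.0016,"spin":-2.41}
{"dx":0.0314,"dy":0.0063,"dz":0.0016,"spin":-2.41}
{"dx":0.0311,"dy":0.0076,"dz":0.0016,"spin":-2.41}
{"dx":0.0308,"dy":0.0089,"dz":0.0016,"spin":-2.41}
{"dx":0.0304,"dy":0.0102,"dz":0.0016,"spin":-2.41}
```

>>> arm_command --increments '[{"gripper": 30, "dx": 0.0316, "dy": 0.005, "dz": 0.001, "spin": -2.4}, {"gripper": 30, "dx": 0.0314, "dy": 0.0063, "dz": 0.001, "spin": -2.4}, {"gripper": 30, "dx": 0.0311, "dy": 0.0076, "dz": 0.001, "spin": -2.4}, {"gripper": 30, "dx": 0.0308, "dy": 0.009, "dz": 0.001, "spin": -2.4}, {"gripper": 30, "dx": 0.02, "dy": 0.006, "dz": 0.001, "spin": -1.6}, {"gripper": 30, "dx": 0.01, "dy": 0.004, "dz": 0.001, "spin": -0.8}, {"gripper": 30, "dx": 0, "dy": 0, "dz": 0, "spin": 0}, {"gripper": 30, "dx": 0, "dy": 0, "dz": 0, "spin": 0}]'

```text
time: 7.2
ee_pos: [0.5982, 0.3168, 0.2026]
eef_rot: [0.659, 0.752, -0.0, 0.0]
ft_force: [-1.9, 0.2, -4.2]
width: 0.0493
```

```bash
python3 - <<'E'
from plan import *
from m1 import w2,th
for n in('side','top'):
    im=cams.camera(n); cv2.imwrite(f'pics/raw_{n}2.png',im[:,:,::-1])
    crop(n,im[:,:,::-1],*((80,120,150,110,5) if n=='top' else (170,60,120,130,4.5)),f'pics/{n}2.png')
c=w2(.06,0,.16)
rows(line([(c[0],c[1],.2,np.degrees(th))],[1]))
E
```

```text
at [0.5982 0.3168 0.2029] yawy 7.58 tilt 0.02 w 0.0496 t 7.3
{"dx":0.0041,"dy":0.0005,"dz":0.0029,"spin":-0.36}
```

View pics/side2.png

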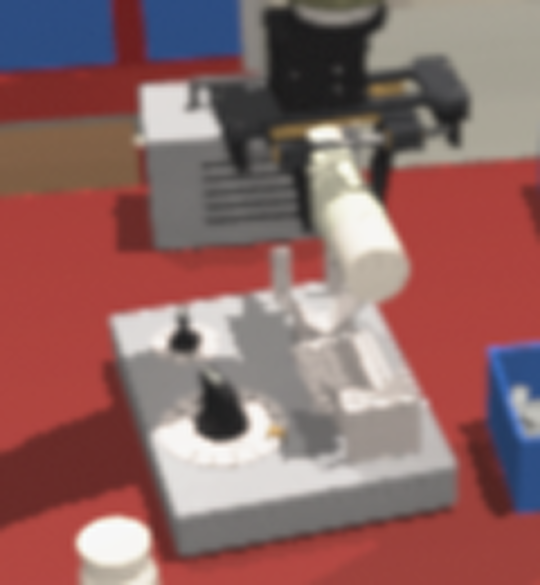

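View pics/top2.png

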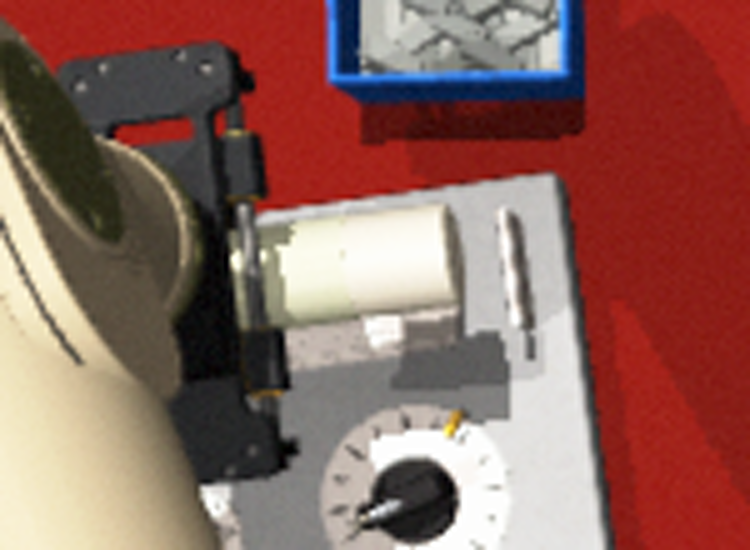

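```bash
python3 - <<'E'
from plan import *
s=read_state();a,_=yawy();t=np.radians(a+90);ax=np.array([np.cos(t),np.sin(t),0])
cx=s['ee_pos']+[0,0,.0154]
rear=cx-.1075*ax; tip=cx+.1855*ax
lat=np.array([-ax[1],ax[0],0])
ring=[rear+.025*(np.cos(q)*lat+np.sin(q)*np.array([0,0,1])) for q in np.linspace(0,6.28,16)]
for n in('side','top'):
    im=cv2.imread(f'pics/raw_{n}2.png')
    crop(n,im,*((80,120,150,110,5) if n=='top' else (170,60,120,130,4.5)),f'pics/{n}2b.png',ring+[tip])
E
```

```text
(no output)
```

View pics/side2b.png

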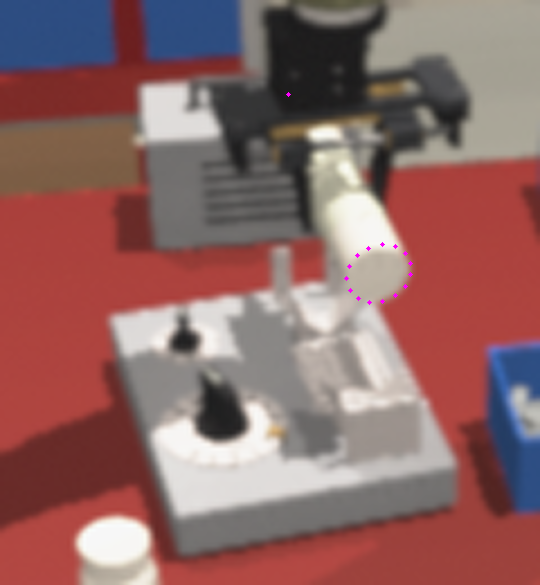

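View pics/top2b.png

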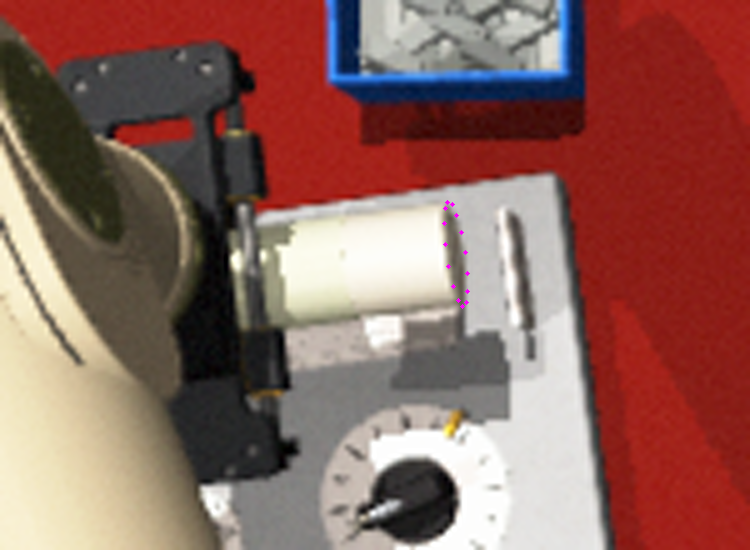

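>>> arm_command --increments '[{"gripper": 30, "dx": 0.004, "dy": 0.0005, "dz": 0, "spin": -0.4}, {"gripper": 30, "dx": 0, "dy": 0, "dz": 0.02, "spin": 0}, {"gripper": 30, "dx": 0, "dy": 0, "dz": 0.025, "spin": 0}, {"gripper": 30, "dx": 0, "dy": 0, "dz": 0.025, "spin": 0}, {"gripper": 30, "dx": 0, "dy": 0, "dz": 0.02, "spin": 0}, {"gripper": 30, "dx": 0, "dy": 0, "dz": 0.012, "spin": 0}, {"gripper": 30, "dx": 0, "dy": 0, "dz": 0.006, "spin": 0}, {"gripper": 30, "dx": 0, "dy": 0, "dz": 0, "spin": 0}]'

```text
time: 8.3
ee_pos: [0.598, 0.322, 0.0947]
eef_rot: [0.656, 0.755, 0.0, 0.0]
ft_force: [0.4, -0.2, -4.1]
width: 0.0494
```

```bash
python3 - <<'E'
from plan import *
from m1 import w2,th
for n in('side',):
    im=cams.camera(n); crop(n,im[:,:,::-1],170,60,120,130,4.5,f'pics/{n}3.png')
c=w2(.06,0,.16)
rows(line([(c[0],c[1],.0746,np.degrees(th))],[1])); print(read_state()['ft_force'])
E
```

```text
at [0.5982 0.3221 0.0951] yawy 8.07 tilt 0.05 w 0.0496 t 8.35
{"dx":-0.0012,"dy":-0.0002,"dz":0.0205,"spin":0.13}
[ 0.32472281 -0.9974682  -4.63417564]
```

View pics/side3.png

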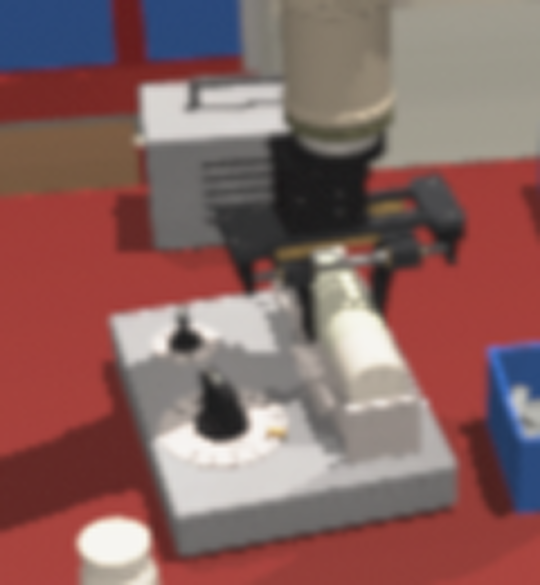

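>>> arm_command --increments '[{"gripper": 30, "dx": 0, "dy": 0, "dz": 0.004, "spin": 0}, {"gripper": 30, "dx": 0, "dy": 0, "dz": 0.004, "spin": 0}, {"gripper": 30, "dx": 0, "dy": 0, "dz": 0.003, "spin": 0}, {"gripper": 30, "dx": 0, "dy": 0, "dz": 0.002, "spin": 0}, {"gripper": 30, "dx": 0, "dy": 0, "dz": 0.002, "spin": 0}, {"gripper": 30, "dx": 0, "dy": 0, "dz": 0.001, "spin": 0}, {"gripper": 30, "dx": 0, "dy": 0, "dz": 0.001, "spin": 0}, {"gripper": 30, "dx": 0, "dy": 0, "dz": 0, "spin": 0}]'

```text
time: 9.35
ee_pos: [0.5979, 0.322, 0.0776]
eef_rot: [0.656, 0.755, 0.0, -0.0]
ft_force: [0.1, -0.3, -5.1]
width: 0.0497
```

>>> arm_command --increments '[{"gripper": 30, "dx": 0, "dy": 0, "dz": 0.001, "spin": 0}, {"gripper": 30, "dx": 0, "dy": 0, "dz": 0, "spin": 0}, {"gripper": 30, "dx": 0, "dy": 0, "dz": 0.001, "spin": 0}, {"gripper": 30, "dx": 0, "dy": 0, "dz": 0, "spin": 0}, {"gripper": 30, "dx": 0, "dy": 0, "dz": 0.0005, "spin": 0}, {"gripper": 30, "dx": 0, "dy": 0, "dz": 0, "spin": 0}, {"gripper": 30, "dx": 0, "dy": 0, "dz": 0.0005, "spin": 0}, {"gripper": 30, "dx": 0, "dy": 0, "dz": 0, "spin": 0}]'

```text
time: 10.35
ee_pos: [0.5982, 0.3221, 0.0749]
eef_rot: [0.656, 0.755, 0.0, 0.0]
ft_force: [1.1, 0.7, -1.7]
width: 0.0497
```

>>> arm_command --increments '[{"gripper": 30, "dx": 0, "dy": 0, "dz": 0.0005, "spin": 0}, {"gripper": 30, "dx": 0, "dy": 0, "dz": 0.0003, "spin": 0}, {"gripper": 30, "dx": 0, "dy": 0, "dz": 0, "spin": 0}, {"gripper": 62, "dx": 0, "dy": 0, "dz": 0, "spin": 0}, {"gripper": 66, "dx": 0, "dy": 0, "dz": 0, "spin": 0}, {"gripper": 75, "dx": 0, "dy": 0, "dz": 0, "spin": 0}, {"gripper": 90, "dx": 0, "dy": 0, "dz": 0, "spin": 0}, {"gripper": 90, "dx": 0, "dy": 0, "dz": 0, "spin": 0}]'

```text
time: 11.35
ee_pos: [0.5978, 0.3219, 0.0737]
eef_rot: [0.656, 0.755, -0.0, -0.0]
ft_force: [0.6, 0.7, -0.3]
width: 0.0752
```

>>> arm_command --increments '[{"gripper": 100, "dx": 0, "dy": 0, "dz": -0.004, "spin": 0}, {"gripper": 100, "dx": 0, "dy": 0, "dz": -0.015, "spin": 0}, {"gripper": 100, "dx": 0, "dy": 0, "dz": -0.025, "spin": 0}, {"gripper": 100, "dx": 0, "dy": 0, "dz": -0.03, "spin": 0}, {"gripper": 100, "dx": 0, "dy": -0.03, "dz": -0.03, "spin": 0}, {"gripper": 100, "dx": -0.02, "dy": -0.05, "dz": -0.01, "spin": 0}, {"gripper": 100, "dx": -0.03, "dy": -0.05, "dz": 0, "spin": 0}, {"gripper": 100, "dx": -0.03, "dy": -0.03, "dz": 0, "spin": 0}]'

```text
time: 12.35
ee_pos: [0.4491, 0.2195, 0.1891]
eef_rot: [0.655, 0.755, 0.001, -0.0]
ft_force: [0.1, -0.6, 0.9]
width: 0.087
```

```bash
python3 - <<'E'
from plan import *
from m1 import w2,th
n='side'
for n in('side','top'):
    im=cams.camera(n); cv2.imwrite(f'pics/raw_{n}4.png',im[:,:,::-1])
    crop(n,im[:,:,::-1],*((80,120,150,110,5) if n=='top' else (170,60,120,130,4.5)),f'pics/{n}4.png')
rows(line([(.49,.26,.2,0)],[1]))
E
```

```text
at [0.4494 0.2171 0.1893] yawy 7.9 tilt 0.08 w 0.087 t 12.45
{"dx":0.0369,"dy":0.0461,"dz":-0.0107,"spin":7.90}
```

View pics/side4.png

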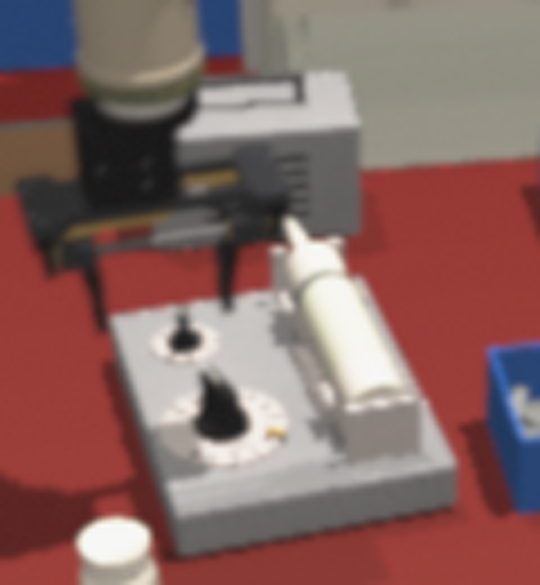

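View pics/top4.png

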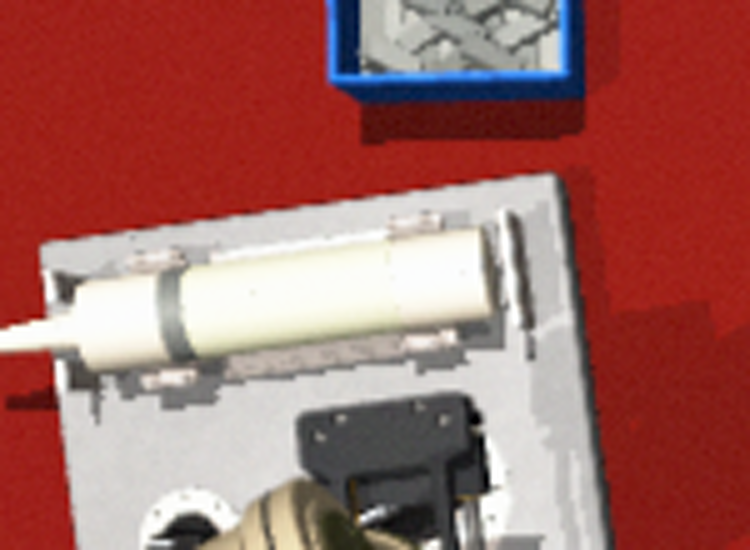

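```bash
cat > m2.py <<'E'
from h import *
from m1 import w2,Rw,th
T=w2(-.055,-.045,.05)
def clip(n,fn):
    im=cv2.imread(fn).astype(float); uv=proj(n,[T])[0]
    b,g,r=im[...,0],im[...,1],im[...,2]
    w=np.clip(np.minimum(r,g*1.25)-b-35,0,None)   # yellow
    yy,xx=np.mgrid[:im.shape[0],:im.shape[1]]
    w=w*(np.hypot(xx-uv[0],yy-uv[1])<28)*(r<1.8*g)
    return np.array([(w*xx).sum(),(w*yy).sum()])/w.sum(), (w>0).sum(), uv
if __name__=='__main__':
  for n,fn in [('top','pics/raw_top0.png'),('side','pics/raw_side0.png'),('top','pics/raw_top1.png'),('side','pics/raw_side4.png')]:
    p,k,uv=clip(n,fn); 
    for z in (.056,.058,.06):
        q=ray(n,*p,z); d=Rw.T@(q-T)[:2]; print(n,p.round(2),k,uv.round(2),z,'r',np.hypot(*d).round(4),'q',round(2.356-np.arctan2(d[1],d[0]),3))
  print(read_state()['joint_positions'])
  # dial centre from white disc edges
  t=cv2.imread('pics/raw_top0.png'); 
  crop('top',t,140,195,50,50,12,'pics/k0.png',[T]+[w2(-.055+.036*np.cos(2.356-q),-.045+.036*np.sin(2.356-q),.056) for q in (.4,.5)]+[w2(-.055+.0465*np.cos(2.356-q),-.045+.0465*np.sin(2.356-q),.06) for q in (2.9,)]+[w2(-.055+.054*np.cos(q),-.045+.054*np.sin(q),.05) for q in np.arange(0,6.28,.4)])
E
python3 m2.py
```

```text
top [170.25 204.21] 15 [163.55 219.48] 0.056 r 0.0462 q 2.921
top [170.25 204.21] 15 [163.55 219.48] 0.058 r 0.0463 q 2.929
top [170.25 204.21] 15 [163.55 219.48] 0.06 r 0.0465 q 2.936
side [230.88 155.48] 10 [219.45 154.72] 0.056 r 0.0447 q 2.927
side [230.88 155.48] 10 [219.45 154.72] 0.058 r 0.0457 q 2.981
side [230.88 155.48] 10 [219.45 154.72] 0.06 r 0.0469 q 3.033
top [170.21 204.2 ] 16 [163.55 219.48] 0.056 r 0.0462 q 2.919
top [170.21 204.2 ] 16 [163.55 219.48] 0.058 r 0.0463 q 2.927
top [170.21 204.2 ] 16 [163.55 219.48] 0.06 r 0.0465 q 2.934
side [230.9  155.51] 10 [219.45 154.72] 0.056 r 0.0448 q 2.929
side [230.9  155.51] 10 [219.45 154.72] 0.058 r 0.0459 q 2.983
side [230.9  155.51] 10 [219.45 154.72] 0.06 r 0.047 q 3.035
[-0.82910772  0.06858952  0.30231726  1.84897671 -0.02260478  1.22612363
 -0.38190993]
```

View pics/k0.png

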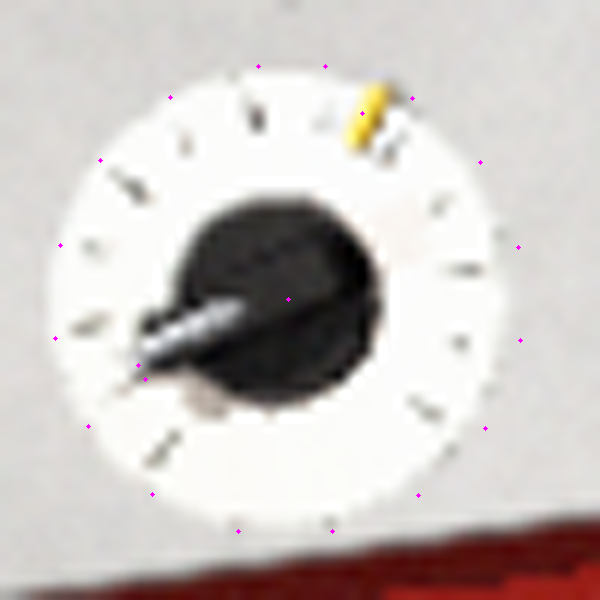

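```bash
python3 - <<'E'
from h import *
from m1 import w2,Rw,th,c
t=cv2.imread('pics/raw_top0.png'); s=cv2.imread('pics/raw_side0.png')
for n,im in (('top',t),('side',s)):
  for nm,l in (('therm',(-.055,-.045)),('timer',(-.06,.08))):
    T=w2(*l,.05); uv=proj(n,[T])[0]; R=30 if nm=='therm' else 17
    x0,y0=(uv-R).astype(int); sub=im[y0:y0+2*R,x0:x0+2*R]
    g=sub.min(2); m=(g>(228 if n=='top' else 185)).astype(np.uint8)
    big=cv2.resize(sub,None,fx=8,fy=8,interpolation=cv2.INTER_CUBIC); mb=cv2.resize(g,None,fx=8,fy=8,interpolation=cv2.INTER_CUBIC)
    bg=np.median(g[ :,:][g>120]); thr=228 if n=='top' else 190
    mm=(mb>thr).astype(np.uint8)
    cs=max(cv2.findContours(mm,cv2.RETR_EXTERNAL,cv2.CHAIN_APPROX_NONE)[0],key=cv2.contourArea)
    e=cv2.fitEllipse(cv2.convexHull(cs)); ctr=np.array([x0,y0])+(np.array(e[0])+.5)/8-.5
    q=ray(n,*ctr,.05); print(n,nm,'pred',uv.round(2),'ell',ctr.round(2),np.array(e[1])/16,'world',q,'err mm local',(Rw.T@(q-T)[:2]*1e3).round(1))
    cv2.ellipse(big,e,(255,0,255),1); cv2.imwrite(f'pics/d_{n}_{nm}.png',big)
E
```

```text
top therm pred [163.55 219.48] ell [162.64 219.46] [19.08409119 19.43058395] world [0.49048839 0.26302403 0.05      ] err mm local [0.4 2.5]
top timer pred [118.68 227.48] ell [117.8  226.92] [ 9.64683342 10.2607317 ] world [0.46976379 0.38606208 0.05      ] err mm local [1.9 2.2]
side therm pred [219.45 154.72] ell [228.52 168.3 ] [17.72996902 42.84253311] world [0.516058   0.17595905 0.05      ] err mm local [ 13.7 -87.3]
side timer pred [211.25 136.29] ell [220.79 141.59] [ 5.92910051 13.44755268] world [0.50196576 0.34290448 0.05      ] err mm local [ 27.8 -45. ]
```

```bash
python3 - <<'E'
import cv2,numpy as np
I=[cv2.resize(cv2.imread(f'pics/d_{n}_{k}.png'),(380,280)) for n in('top','side') for k in ('therm','timer')]
cv2.imwrite('pics/d.png',np.vstack([np.hstack(I[:2]),np.hstack(I[2:])]))
E
```

```text
(no output)
```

View pics/d.png

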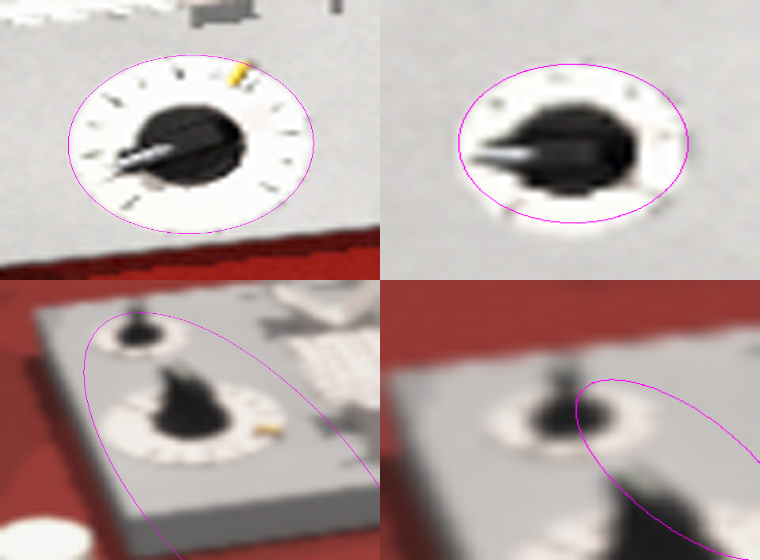

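```bash
python3 - <<'E'
from plan import *
T=np.array([.4902,.2626]); 
for nm,(u,v),z in [('ptr',(151.2,223.9),.056),('clip',(170.23,204.2),.058)]:
    d=ray('top',u,v,z)[:2]-T; print(nm,np.hypot(*d),np.degrees(np.arctan2(d[1],d[0])))
d=ray('side',230.9,155.5,.057)[:2]-T; print(np.hypot(*d),np.degrees(np.arctan2(d[1],d[0])))
rows(line([(*T,.13,24),(*T,.0655,24)],[3,5]))
E
```

```text
ptr 0.032536154181226226 111.10057644355707
clip 0.04746778494145059 -26.979536390354944
0.046480849437721176 -28.59746924275305
at [0.4494 0.2171 0.1893] yawy 7.9 tilt 0.08 w 0.087 t 12.45
{"dx":0.0132,"dy":0.0156,"dz":0.0198,"spin":-5.37}
{"dx":0.0116,"dy":0.0167,"dz":0.0198,"spin":-5.37}
{"dx":0.0100,"dy":0.0177,"dz":0.0198,"spin":-5.37}
{"dx":0.0000,"dy":0.0000,"dz":0.0129,"spin":0.00}
{"dx":0.0000,"dy":0.0000,"dz":0.0129,"spin":0.00}
{"dx":0.0000,"dy":0.0000,"dz":0.0129,"spin":0.00}
{"dx":0.0000,"dy":0.0000,"dz":0.0129,"spin":0.00}
{"dx":0.0000,"dy":0.0000,"dz":0.0129,"spin":0.00}
```

>>> arm_command --increments '[{"gripper": 100, "dx": 0.0132, "dy": 0.0156, "dz": 0.02, "spin": -4.7}, {"gripper": 100, "dx": 0.0118, "dy": 0.0166, "dz": 0.02, "spin": -4.7}, {"gripper": 100, "dx": 0.0104, "dy": 0.0175, "dz": 0.019, "spin": -4.7}, {"gripper": 80, "dx": 0, "dy": 0, "dz": 0, "spin": 0}, {"gripper": 70, "dx": 0, "dy": 0, "dz": 0.015, "spin": 0}, {"gripper": 60, "dx": 0, "dy": 0, "dz": 0.02, "spin": 0}, {"gripper": 60, "dx": 0, "dy": 0, "dz": 0.02, "spin": 0}, {"gripper": 60, "dx": 0, "dy": 0, "dz": 0.009, "spin": 0}]' --grip_force 10

```text
time: 13.45
ee_pos: [0.4909, 0.2652, 0.0641]
eef_rot: [0.559, 0.829, -0.0, -0.0]
ft_force: [0.5, 0.2, 0.4]
width: 0.0535
```

```bash
python3 - <<'E'
from plan import *
im=cams.camera('side'); crop('side',im[:,:,::-1],170,60,120,130,4.5,'pics/side5.png')
rows(line([(.4902,.2626,.0655,22)],[1])); print(read_state()['joint_positions'][6])
E
```

```text
at [0.4907 0.2652 0.0635] yawy 22.1 tilt 0.08 w 0.0528 t 13.5
{"dx":-0.0022,"dy":-0.0014,"dz":-0.0020,"spin":0.10}
-0.10943895103850551
```

View pics/side5.png

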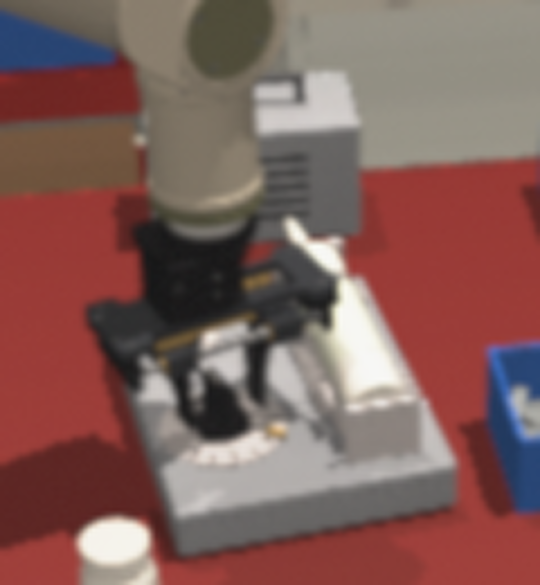

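>>> arm_command --increments '[{"gripper": 50, "dx": -0.0022, "dy": -0.0014, "dz": -0.002, "spin": 0}, {"gripper": 35, "dx": 0, "dy": 0, "dz": 0, "spin": 0}, {"gripper": 20, "dx": 0, "dy": 0, "dz": 0, "spin": 0}, {"gripper": 5, "dx": 0, "dy": 0, "dz": 0, "spin": 0}, {"gripper": 5, "dx": 0, "dy": 0, "dz": 0, "spin": 0}, {"gripper": 5, "dx": 0, "dy": 0, "dz": 0, "spin": 0}, {"gripper": 5, "dx": 0, "dy": 0, "dz": 0, "spin": 0}, {"gripper": 5, "dx": 0, "dy": 0, "dz": 0, "spin": 0}]' --grip_force 15

```text
time: 14.5
ee_pos: [0.4905, 0.2633, 0.0668]
eef_rot: [0.558, 0.83, -0.0, -0.0]
ft_force: [-5.5, -1.1, 5.6]
width: 0.0138
```

>>> arm_command --increments '[{"gripper": 5, "dx": 0, "dy": -0.0007, "dz": -0.0005, "spin": 4}, {"gripper": 5, "dx": 0, "dy": 0, "dz": 0, "spin": 8}, {"gripper": 5, "dx": 0, "dy": 0, "dz": 0, "spin": 8}, {"gripper": 5, "dx": 0, "dy": 0, "dz": 0, "spin": 8}, {"gripper": 5, "dx": 0, "dy": 0, "dz": 0, "spin": 8}, {"gripper": 5, "dx": 0, "dy": 0, "dz": 0, "spin": 8}, {"gripper": 5, "dx": 0, "dy": 0, "dz": 0, "spin": 4}, {"gripper": 5, "dx": 0, "dy": 0, "dz": 0, "spin": 0}]'

```text
time: 15.5
ee_pos: [0.4911, 0.2632, 0.0669]
eef_rot: [0.847, 0.531, 0.001, 0.0]
ft_force: [5.5, 1.2, -8.4]
width: 0.014
```

```bash
python3 - <<'E'
from plan import *
im=cams.camera('side'); crop('side',im[:,:,::-1],170,60,120,130,4.5,'pics/side6.png')
rows(line([(.4902,.2626,.0655,-58)],[4])); s=read_state(); print(s['joint_positions'][6],s['ft_force'],s['torque'])
E
```

```text
at [0.4911 0.2632 0.0669] yawy -25.75 tilt 0.1 w 0.014 t 15.55
{"dx":-0.0002,"dy":-0.0001,"dz":0.0004,"spin":8.06}
{"dx":-0.0003,"dy":-0.0001,"dz":0.0004,"spin":8.06}
{"dx":-0.0003,"dy":-0.0001,"dz":0.0004,"spin":8.06}
{"dx":-0.0003,"dy":-0.0000,"dz":0.0004,"spin":8.06}
-0.8990984532477122 [ 5.36423657  2.12022003 -8.17237746] [ 0.46758953 -1.18433914 -0.03529396]
```

View pics/side6.png

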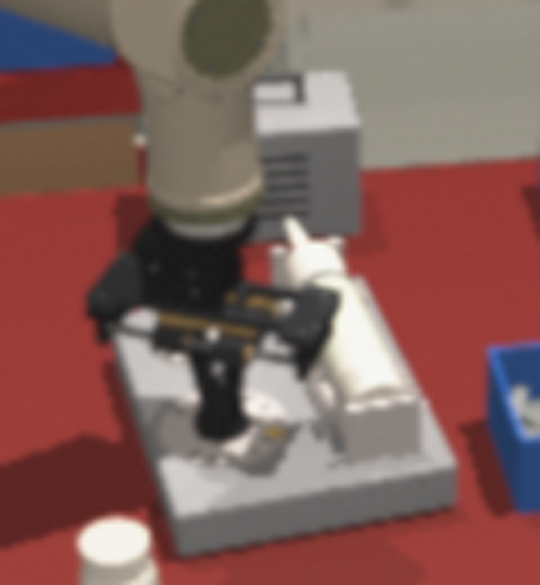

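>>> arm_command --increments '[{"gripper": 5, "dx": 0, "dy": 0, "dz": 0.0005, "spin": 8}, {"gripper": 5, "dx": 0, "dy": 0, "dz": 0, "spin": 8}, {"gripper": 5, "dx": 0, "dy": 0, "dz": 0, "spin": 8}, {"gripper": 5, "dx": 0, "dy": 0, "dz": 0, "spin": 8}, {"gripper": 5, "dx": 0, "dy": 0, "dz": 0, "spin": 4}, {"gripper": 5, "dx": 0, "dy": 0, "dz": 0, "spin": 0}, {"gripper": 40, "dx": 0, "dy": 0, "dz": 0, "spin": 0}, {"gripper": 60, "dx": 0, "dy": 0, "dz": 0, "spin": 0}]'

```text
time: 16.55
ee_pos: [0.4902, 0.2631, 0.0668]
eef_rot: [0.97, 0.244, -0.0, -0.0]
ft_force: [-0.5, 0.7, 0.1]
width: 0.0267
```

>>> arm_command --increments '[{"gripper": 60, "dx": 0, "dy": 0, "dz": -0.01, "spin": 0}, {"gripper": 60, "dx": 0, "dy": 0, "dz": -0.025, "spin": 0}, {"gripper": 60, "dx": 0, "dy": 0, "dz": -0.02, "spin": -6}, {"gripper": 60, "dx": 0, "dy": 0, "dz": 0, "spin": -10}, {"gripper": 60, "dx": 0, "dy": 0, "dz": 0, "spin": -10}, {"gripper": 60, "dx": 0, "dy": 0, "dz": 0, "spin": -10}, {"gripper": 60, "dx": 0, "dy": 0, "dz": 0, "spin": -10}, {"gripper": 60, "dx": 0, "dy": 0, "dz": 0, "spin": -10}]'

```text
time: 17.55
ee_pos: [0.4905, 0.2631, 0.1226]
eef_rot: [0.74, 0.672, 0.0, 0.0]
ft_force: [0.3, -0.1, -0.1]
width: 0.0521
```

>>> arm_command --increments '[{"gripper": 60, "dx": 0, "dy": 0, "dz": 0, "spin": -10}, {"gripper": 60, "dx": 0, "dy": 0, "dz": 0, "spin": -10}, {"gripper": 60, "dx": 0, "dy": 0, "dz": 0, "spin": -10}, {"gripper": 60, "dx": 0, "dy": 0, "dz": 0, "spin": -10}, {"gripper": 60, "dx": 0, "dy": 0, "dz": 0, "spin": -10}, {"gripper": 60, "dx": 0, "dy": 0, "dz": 0, "spin": -10}, {"gripper": 60, "dx": 0, "dy": 0, "dz": 0, "spin": -10}, {"gripper": 60, "dx": 0, "dy": 0, "dz": 0, "spin": -10}]'

```text
time: 18.55
ee_pos: [0.4905, 0.2631, 0.1226]
eef_rot: [0.135, 0.991, 0.0, 0.0]
ft_force: [-0.7, 0.1, -0.4]
width: 0.0524
```

```bash
python3 - <<'E'
from plan import *
for n in('side','top'):
    im=cams.camera(n); cv2.imwrite(f'pics/raw_{n}7.png',im[:,:,::-1])
    crop(n,im[:,:,::-1],*((130,170,70,90,6) if n=='top' else (170,60,120,130,4.5)),f'pics/{n}7.png')
rows(line([(.4907,.2630,.12,117)],[5])); s=read_state(); print(s['joint_positions'][6],s['ft_force'],s['torque'])
E
```

```text
at [0.4905 0.263  0.1225] yawy 74.3 tilt 0.04 w 0.0523 t 18.65
{"dx":-0.0000,"dy":0.0000,"dz":0.0005,"spin":-8.54}
{"dx":-0.0000,"dy":-0.0000,"dz":0.0005,"spin":-8.54}
{"dx":-0.0000,"dy":-0.0000,"dz":0.0005,"spin":-8.54}
{"dx":-0.0000,"dy":-0.0000,"dz":0.0005,"spin":-8.54}
{"dx":-0.0000,"dy":-0.0000,"dz":0.0005,"spin":-8.54}
0.7701213286240357 [-0.39773155  0.94755278 -0.02407712] [-0.02959844 -0.01384751 -0.01314778]
```

View pics/side7.png

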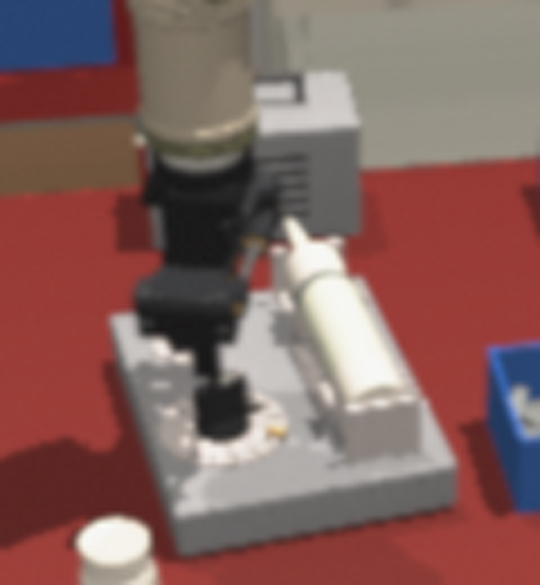

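View pics/top7.png

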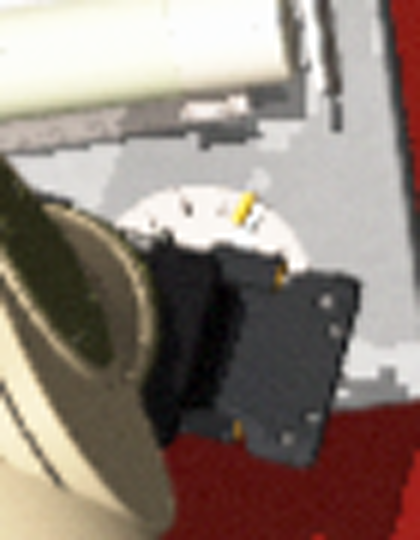

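>>> arm_command --increments '[{"gripper": 60, "dx": 0, "dy": 0, "dz": 0, "spin": -10}, {"gripper": 60, "dx": 0, "dy": 0, "dz": 0, "spin": -10}, {"gripper": 60, "dx": 0, "dy": 0, "dz": 0, "spin": -10}, {"gripper": 60, "dx": 0, "dy": 0, "dz": 0, "spin": -10}, {"gripper": 60, "dx": 0, "dy": 0, "dz": 0, "spin": -4}, {"gripper": 60, "dx": 0, "dy": 0, "dz": 0.015, "spin": 0}, {"gripper": 60, "dx": 0, "dy": 0, "dz": 0.022, "spin": 0}, {"gripper": 60, "dx": 0, "dy": 0, "dz": 0.018, "spin": 0}]'

```text
time: 19.65
ee_pos: [0.4898, 0.2628, 0.0652]
eef_rot: [-0.242, 0.97, -0.0, -0.0]
ft_force: [0.0, 1.4, -0.3]
width: 0.0523
```

>>> arm_command --increments '[{"gripper": 40, "dx": 0, "dy": 0, "dz": 0, "spin": 0}, {"gripper": 25, "dx": 0, "dy": 0, "dz": 0, "spin": 0}, {"gripper": 10, "dx": 0, "dy": 0, "dz": 0, "spin": 0}, {"gripper": 5, "dx": 0, "dy": 0, "dz": 0, "spin": 0}, {"gripper": 5, "dx": 0, "dy": 0, "dz": 0, "spin": 0}, {"gripper": 5, "dx": 0, "dy": 0, "dz": 0, "spin": 0}, {"gripper": 5, "dx": 0, "dy": 0, "dz": 0, "spin": 0}, {"gripper": 5, "dx": 0, "dy": 0, "dz": 0, "spin": 0}]'

```text
time: 20.65
ee_pos: [0.4909, 0.2626, 0.0672]
eef_rot: [-0.243, 0.97, -0.0, 0.0]
ft_force: [1.3, -3.0, 5.4]
width: 0.0139
```

```bash
python3 - <<'E'
from plan import *
rows(line([(.4905,.2631,.0668,62.5)],[6])); s=read_state(); print(s['joint_positions'][6],s['ft_force'],s['torque'])
T=np.array([.4905,.2631]); 
for n,(u,v) in [('top',(170.23,204.2)),('side',(230.9,155.5))]:
  for z in(.056,.058,.06):
    d=ray(n,u,v,z)[:2]-T; print(n,z,np.hypot(*d),np.degrees(np.arctan2(d[1],d[0])))
E
```

```text
at [0.4909 0.2626 0.0672] yawy 118.13 tilt 0.05 w 0.0139 t 20.65
{"dx":0.0000,"dy":0.0001,"dz":0.0001,"spin":9.27}
{"dx":0.0000,"dy":0.0001,"dz":0.0001,"spin":9.27}
{"dx":0.0001,"dy":0.0001,"dz":0.0001,"spin":9.27}
{"dx":0.0001,"dy":0.0001,"dz":0.0001,"spin":9.27}
{"dx":0.0001,"dy":0.0001,"dz":0.0001,"spin":9.27}
{"dx":0.0001,"dy":0.0001,"dz":0.0001,"spin":9.27}
1.5201303193111764 [ 1.29541815 -2.99671949  5.35582177] [-0.84695847 -0.21682124  0.0936104 ]
top 0.056 0.04726202663974833 -27.270578218481887
top 0.058 0.04743083747496578 -27.682222424896043
top 0.06 0.047602079143512485 -28.090925939887427
side 0.056 0.045899017357915836 -27.81221024982063
side 0.058 0.04705306442723758 -30.782815298869192
side 0.06 0.04832736178938919 -33.604029974940985
```

>>> arm_command --increments '[{"gripper": 5, "dx": 0, "dy": 0, "dz": 0, "spin": 4}, {"gripper": 5, "dx": 0, "dy": 0, "dz": 0, "spin": 9}, {"gripper": 5, "dx": 0, "dy": 0, "dz": 0, "spin": 9}, {"gripper": 5, "dx": 0, "dy": 0, "dz": 0, "spin": 9}, {"gripper": 5, "dx": 0, "dy": 0, "dz": 0, "spin": 9}, {"gripper": 5, "dx": 0, "dy": 0, "dz": 0, "spin": 9}, {"gripper": 5, "dx": 0, "dy": 0, "dz": 0, "spin": 4}, {"gripper": 5, "dx": 0, "dy": 0, "dz": 0, "spin": 0}]'

```text
time: 21.65
ee_pos: [0.4909, 0.2625, 0.0672]
eef_rot: [0.216, 0.976, -0.0, 0.0]
ft_force: [1.9, -4.3, 6.7]
width: 0.0138
```

```bash
python3 - <<'E'
from plan import *
for n in('side','top'):
    im=cams.camera(n); cv2.imwrite(f'pics/raw_{n}8.png',im[:,:,::-1])
    crop(n,im[:,:,::-1],*((130,170,70,90,6) if n=='top' else (195,120,60,60,10)),f'pics/{n}8.png')
rows(line([(.4905,.2631,.0668,62.2)],[1])); s=read_state(); print(s['joint_positions'][6],s['ft_force'],s['torque'])
E
```

```text
at [0.4909 0.2624 0.0672] yawy 65.12 tilt 0.05 w 0.0137 t 21.75
{"dx":0.0007,"dy":0.0004,"dz":0.0004,"spin":2.92}
0.6386531175555402 [ 1.24277091 -4.20140755  5.22633643] [-1.12724375 -0.21496903  0.01347857]
```

View pics/side8.png

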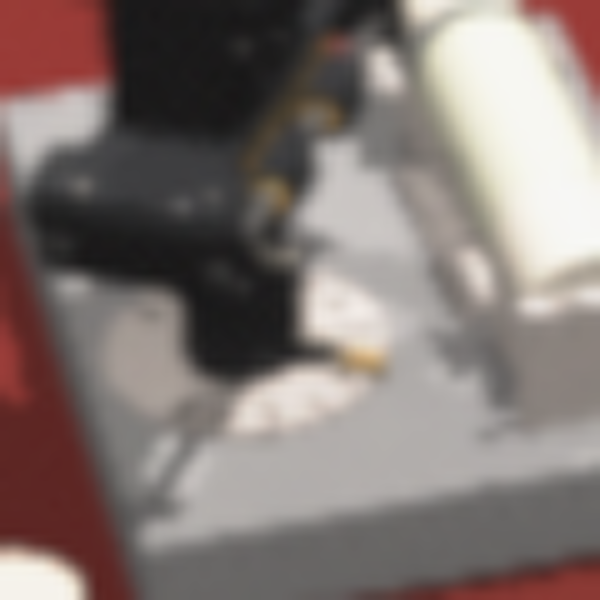

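View pics/top8.png

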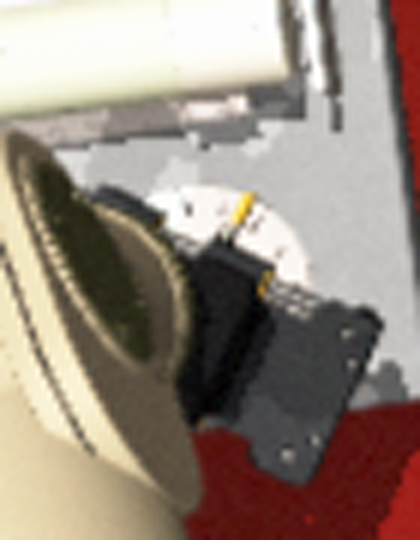

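>>> arm_command --increments '[{"gripper": 5, "dx": 0, "dy": 0, "dz": 0, "spin": 1}, {"gripper": 5, "dx": 0, "dy": 0, "dz": 0, "spin": 1}, {"gripper": 5, "dx": 0, "dy": 0, "dz": 0, "spin": 0}, {"gripper": 5, "dx": 0, "dy": 0, "dz": 0, "spin": 0}, {"gripper": 30, "dx": 0, "dy": 0, "dz": 0, "spin": 0}, {"gripper": 50, "dx": 0, "dy": 0, "dz": 0, "spin": 0}, {"gripper": 60, "dx": 0, "dy": 0, "dz": -0.01, "spin": 0}, {"gripper": 60, "dx": 0, "dy": 0, "dz": -0.025, "spin": 0}]'

```text
time: 22.75
ee_pos: [0.4896, 0.2629, 0.1017]
eef_rot: [0.232, 0.973, -0.001, -0.001]
ft_force: [-0.6, -1.3, 1.2]
width: 0.046
```

```bash
python3 - <<'E'
from plan import *
rows(line([(.4905,.2631,.19,63.2),(.36,.20,.19,63.2)],[5,4]))
E
```

```text
at [0.4896 0.2629 0.1017] yawy 63.19 tilt 0.12 w 0.046 t 22.75
{"dx":-0.0002,"dy":0.0001,"dz":-0.0177,"spin":-0.00}
{"dx":-0.0002,"dy":0.0001,"dz":-0.0177,"spin":-0.00}
{"dx":-0.0002,"dy":0.0001,"dz":-0.0177,"spin":-0.00}
{"dx":-0.0002,"dy":0.0001,"dz":-0.0177,"spin":-0.00}
{"dx":-0.0002,"dy":0.0001,"dz":-0.0177,"spin":-0.00}
{"dx":0.0220,"dy":-0.0288,"dz":-0.0000,"spin":0.00}
{"dx":0.0220,"dy":-0.0288,"dz":-0.0000,"spin":0.00}
{"dx":0.0220,"dy":-0.0288,"dz":-0.0000,"spin":0.00}
{"dx":0.0220,"dy":-0.0288,"dz":-0.0000,"spin":0.00}
```

>>> arm_command --increments '[{"gripper": 60, "dx": 0, "dy": 0, "dz": -0.03, "spin": 0}, {"gripper": 60, "dx": 0.01, "dy": 0, "dz": -0.03, "spin": 0}, {"gripper": 60, "dx": 0.045, "dy": 0.01, "dz": -0.01, "spin": 0}, {"gripper": 60, "dx": 0.05, "dy": 0.012, "dz": 0, "spin": 0}, {"gripper": 60, "dx": 0.05, "dy": 0.012, "dz": 0, "spin": 0}, {"gripper": 60, "dx": 0.05, "dy": 0.012, "dz": 0, "spin": 0}, {"gripper": 60, "dx": 0.05, "dy": 0.012, "dz": 0, "spin": 0}, {"gripper": 60, "dx": 0.03, "dy": 0.01, "dz": 0, "spin": 0}]'

```text
time: 23.75
ee_pos: [0.2641, 0.4541, 0.1726]
eef_rot: [0.231, 0.973, 0.001, -0.0]
ft_force: [0.6, -0.1, -0.1]
width: 0.0522
```

```bash
python3 - <<'E'
from plan import *
for n in('side','top'):
    im=cams.camera(n); cv2.imwrite(f'pics/raw_{n}9.png',im[:,:,::-1])
    cv2.imwrite(f'pics/f_{n}9.png',im[:,:,::-1])
    crop(n,im[:,:,::-1],*((140,195,50,50,12) if n=='top' else (195,120,60,60,10)),f'pics/{n}9.png')
rows([])
E
```

```text
at [0.2631 0.4551 0.1724] yawy 63.51 tilt 0.1 w 0.0519 t 23.85
```

View pics/side9.png

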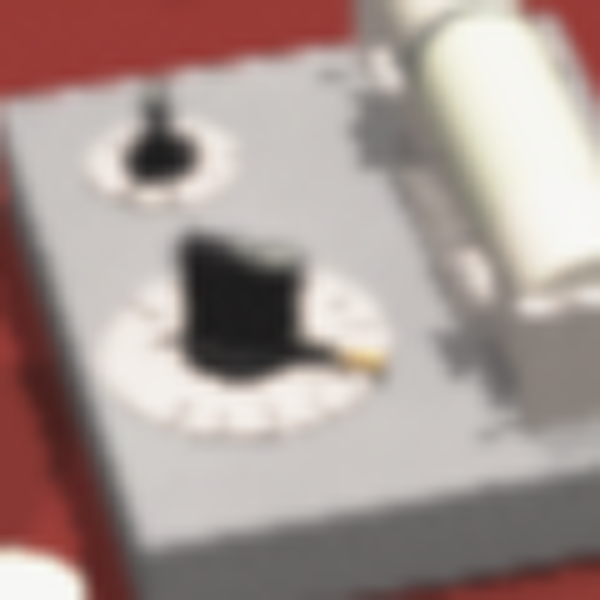

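View pics/top9.png

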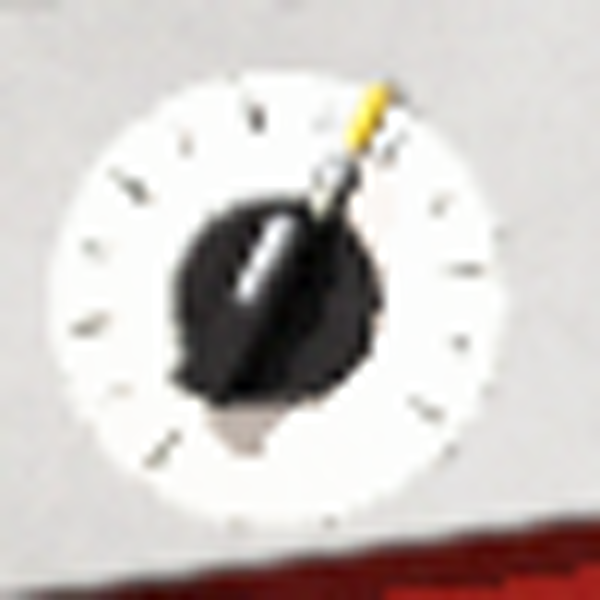

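View pics/f_top9.png

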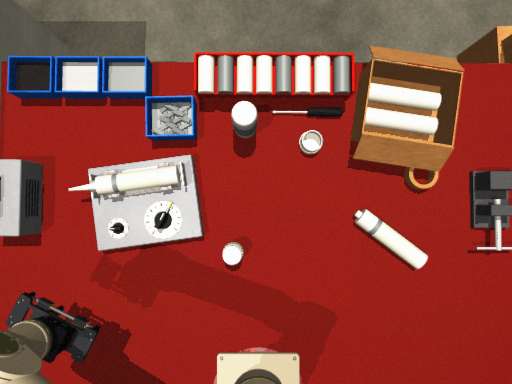

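```bash
python3 - <<'E'
from h import *
# sub-pixel dial centre and profiles around the circle for nose (r=.033,z~.056) and clip (r=.0465,z=.058) in world-angle space
T=np.array([.4905,.2630])
for n in('top','side'):
    im=cv2.imread(f'pics/raw_{n}9.png').astype(np.float32)
    for rr,z,nm in ((.030,.057,'nose'),(.033,.057,'nose'),(.035,.057,'nose'),(.043,.060,'clip'),(.046,.060,'clip'),(.050,.06,'clip')):
        A=np.arange(-60,6,6.); pts=[[*(T+rr*np.array([np.cos(np.radians(a)),np.sin(np.radians(a))])),z] for a in A]
        uv=proj(n,pts).astype(np.float32); v=cv2.remap(im,uv[:,0].reshape(1,-1),uv[:,1].reshape(1,-1),cv2.INTER_LINEAR)[0]
        d = v[:,2] if nm=='nose' else v[:,0]   # dark in red for nose; lack of blue for clip
        w=np.clip(np.median(d)-d-15,0,None)
        print(n,nm,rr,'ang',round(float((w*A).sum()/max(w.sum(),1)),1),d.round().astype(int))
E
```

```text
top nose 0.03 ang -30.8 [252 251 251 245 148 137 217 216 252 252 252]
top nose 0.033 ang -32.6 [252 251 251 249 138 149 222 240 252 252 252]
top nose 0.035 ang -30.2 [252 252 251 250 205 146 209 245 252 252 252]
top clip 0.043 ang -29.3 [217 252 252 221 218  59 192 233 249 252 248]
top clip 0.046 ang -30.3 [223 251 252 246 242  75 199 242 252 252 251]
top clip 0.05 ang -28.8 [249 252 251 249 247  94 198 250 247 251 250]
side nose 0.03 ang -37.3 [184 160 134 108  88 116 155 192 224 234 240]
side nose 0.033 ang -37.0 [219 193 159 129 112 130 174 208 229 236 239]
side nose 0.035 ang -37.0 [225 210 175 140 130 145 189 220 234 236 236]
side clip 0.043 ang -39.4 [213 199 162 122 133 168 213 222 221 217 225]
side clip 0.046 ang -38.5 [221 206 172 134 132 163 209 223 221 216 220]
side clip 0.05 ang -36.3 [225 222 188 155 123 160 202 218 215 206 203]
```

```bash
python3 - <<'E'
from h import *
from m2 import clip
print(clip('top','pics/raw_top9.png')[0],clip('side','pics/raw_side9.png')[0])
a=cv2.imread('pics/raw_top0.png').astype(int);b=cv2.imread('pics/raw_top9.png').astype(int)
def df(x,y,w,h): return np.abs(a-b)[y:y+h,x:x+w].mean().round(2)
for nm,bx in dict(timer=(104,214,28,26),jar=(220,240,26,28),can=(228,96,34,42),cap=(296,126,30,32),spare=(350,205,80,70),tape=(402,165,42,28),screw=(270,105,80,18)).items(): print(nm,df(*bx))
s=cv2.imread('pics/raw_side9.png'); T=np.array([.5975,.3235]); t=np.radians(98); ax=np.array([np.cos(t),np.sin(t),0]); c=np.r_[T,.09]
crop('side',s,215,85,70,80,7,'pics/seat.png',[c-.1075*ax+[0,0,.025],c+[0,0,.025],c+.1855*ax,c+.1075*ax+[0,0,.025]])
E
```

```text
[170.23292797 204.27782975] [230.80365297 155.48401826]
timer 3.09
jar 2.3
can 2.4
cap 2.9
spare 2.88
tape 3.13
screw 3.13
```

View pics/seat.png

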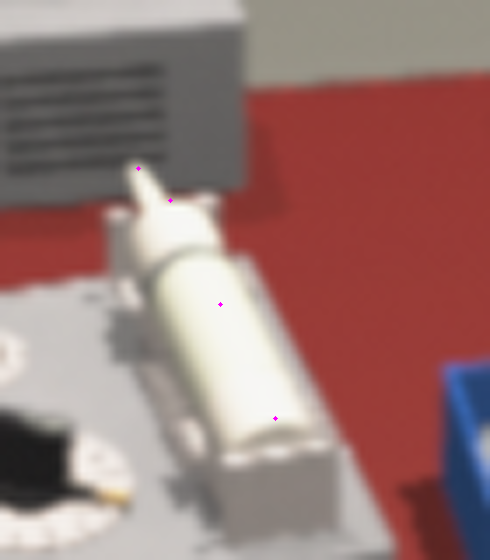

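The nozzle tip falls where a seated tube would put it (138,168). The clip hasn't moved (within 0.1 px), and the timer and bystanders are unchanged apart from noise. Handing in.

```bash
python3 -c "
from bench import job; print(job.close_job())"
```

```text
the job is handed in; nothing more can be done
None
```

The job is handed in at about 24 s of the 72 s. No verdict was reported.

**Cartridge:** I picked up the nozzle cartridge and lowered it into the cradle. The wrist force showed the saddles taking its weight before I let go. In the last pictures it lies level in both V saddles with its nozzle out through the notch. The tip appears where a fully seated tube would put it.

**Thermostat:** I turned the knob clockwise in two grasps, about 140° in all, and let go. The gripper then moved clear and was touching nothing.

**Checks that disagreed:** The measurements of the final pointer angle do not fully agree.
- **Jaw angle at release:** the pointer is about 1° short of the clip.
- **My reading of the top picture:** about 2° short.
- **Computed angles from the pictures:** about 1.5° past the clip from the top view, and about 1° short from the side view.

I took it as lined up to within about 1–2° and did not regrasp to correct it.

**Left alone:** The set clip is within 0.1 pixel of where it started. The timer knob, spare cartridge, jar, can, cap, tape and screwdriver look unchanged.

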